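# Hang the slide rack to dry and hold the air slide open

### The job

Take the slide rack with the orange grip, keep it upright, and hang it by its wire handle on the drip stand's hook so that it hangs free and you have let go of it. Then pull the green spring-return air slide on top of the dryer out until its pointer stands beside the red marker, and keep it there: finish while still holding it against its spring. Leave the blue-grip rack and the other things on the bench where they are.

Things in the scene. Friction and masses are not known exactly. Their poses are not given: they have to be found in the camera images.
- rack_orange_grip (a point): Centre of the ORANGE grip block on the slide rack to hang: 14 (own x) x 30 (own y) x 40 mm tall, from 22.5 mm below to 17.5 mm above this point. z up; rack's underside is 110 mm below, on the bench. Rack: steel carrier 50 (x) x 90 (y) x 30 mm with five glass slides, 0.2 to 0.33 kg, the same turned by half a turn; only the wire handle and block rise above it.
- rack_orange_bar (a point): Middle of the wire handle's level top bar, 25 mm straight below the grip block's centre and 85 mm above the rack's underside: 7 mm round bar along the rack's y, level for 16 mm either side, then sloping down to the carrier's ends. The opening below it is clear down to the slides (31 mm above the underside).
- hook_seat (a point): Seat of the drip stand's hook: top of a level strap 12 mm wide (own y), 140 mm above the bench, along own x. Two flared lips at x = -21 and +21 mm (their tops, 16 mm above the seat) leave 21 mm between them at the seat. The free end is at -x: bring the rack's bar over that lip from the -x side, strap inside the handle, rack y along this y; seated, the bar's centre is 3.5 mm above this point.
- stand: The steel drip stand, fixed during a run. Origin: on the bench straight under the hook seat. An upright 14 mm post at x = +72 mm carries the strap and is no higher than it. Its foot is a drip tray 14 mm high, 130 x 120 mm, centre at x = +25 mm.
- slide_grip (a point): Point to grip on the green upright fin of the air slide: fin 14 mm along own x, 30 mm along own y, from 30 mm below to 20 mm above this point (136 mm above the bench when read). It is pulled level along its own -x, roughly towards the robot. Nothing else on the dryer's top (100 mm high) but 6 mm rails, the pointer (up to 12 mm) and the red marker (11 mm).
- pointer (a point): Tip of the black pointer on the +y side of the fin, which moves with the slide. It starts 35 to 60 mm on the +x side of the mark.
- mark (a point): Middle of the edge, facing the pointer, of the red marker block (12 mm along x, 20 mm along y, 10 mm tall) on the dryer's scale. x is along the slide's x; the slide is at the mark when pointer and mark are level with each other along this axis. Fixed during a run.
- air_slide (a joint): How far the air slide is pulled out, m: 0 fully home (spring at rest against its stop), 0.09 at its outer stop. A spring drives it home: about 3.6 N at 0, growing by 1.2 N per 10 mm. Pulling it straight out by some distance raises this value by as much.
- rack_blue: The other slide rack, same shape but with a BLUE grip block; a bystander, to be left alone. Origin: centre of its underside.
- amber_bottle: Amber reagent bottle, 64 mm across, 125 mm tall; bystander. Origin: centre of its underside.
- dropper: Small white dropper bottle with red cap, 28 mm across, 62 mm tall; bystander. Origin: centre of its underside.
- jar: Glass staining jar with blue lid, 44 mm across, 87 mm tall; bystander. Origin: centre of its underside.
- dish: Lidded clear dish lying flat, 94 mm across, 14 mm tall; bystander. Origin: centre of its underside.
- cup: Clear specimen pot with yellow cap, 60 mm across, 70 mm tall; bystander. Origin: centre of its underside.
- pen: White and black marker pen lying on the bench, 14 x 133 x 14 mm, long along its own y; bystander. Origin: on its underside near mid length.

How it is judged:
On the way, in this order (a step that is already met when the one before it is completed fails the run):
1. the orange-grip rack hangs still by its handle on the hook, let go (x of rack_orange_bar in the frame of hook_seat between -0.014 and 0.014 m and y of rack_orange_bar in the frame of hook_seat between -0.014 and 0.014 m and z of rack_orange_bar in the frame of hook_seat between -0.002 and 0.01 m and angle between rack_orange_grip's own z axis and vertical below 0.2 rad and contact force between rack_orange and stand above 1 N and contact force between each of the arm, the fingers and rack_orange below 0.1 N and linear speed of rack_orange below 0.03 m/s), for 0.3 s.
2. the air slide is held out by the robot with its pointer at the red marker (x of pointer in the frame of mark between -0.007 and 0.007 m and value of joint air_slide above 0.025 m and velocity of joint air_slide between -0.01 and 0.01 m/s and contact force between any of the fingers, the arm and air_slide above 2 N), for 0.5 s.
At the end, for the whole second after the job is handed in: The orange-grip rack hangs by its bar in the hook (bar within 14 mm of the seat sideways and -2 to 10 mm in height, tilt under 0.2 rad, carried by the stand, untouched by the robot, still), and the robot holds the air slide (over 2 N of contact) still with its pointer within 7 mm of the mark (all of step 1 and all of step 2); the arm keeps its last pose, push and grip.
It fails at once if the orange-grip rack is tipped over (more than 0.7 rad) (angle between rack_orange_grip's own z axis and vertical above 0.7 rad).
It fails at once if a bystander is moved by more than 30 mm (distance of any of rack_blue, amber_bottle, dropper, jar, dish, cup, pen from where it was at the start of the episode above 0.03 m).
It also fails if it takes over 61 s, if anything falls off the work surface, if the arm or the gripper's body presses on something with over 40 N, if the wrist force passes 120 N, or if a joint passes its speed limit or range.

### The arm

A 6-joint arm with a two-finger parallel gripper is mounted at the origin on the work surface. World frame = base frame: x ahead of the robot, y to its left, z up, the work surface at z = 0. Lengths are in m, angles in rad, forces in N, time in s.
With the tool pointing down it reaches from about 0.225 to 0.725 m from the base axis. Payload 3.1 kg.
Tool frame: the origin (TCP) lies on the mounting face of the last link; the fingertips stand bot.finger_overhang ahead of it and the grasp point (between the pads) lies 155 mm ahead of it (bot.finger_overhang is the distance from the TCP to the fingertips, in m); z points along the fingers, x is the direction in which the jaws open and shut, and the axes are right-handed (so a half turn about z gives the same grasp; the last joint's range is limited). The gripper opens to 85 mm and grips with 20 to 120 N. Pads are 22 mm wide; open, the fingers measure 114 mm over their backs; the gripper's body (76 mm by 85 mm) begins 54 mm behind the grasp point. The pads swing forward as they close: fully open they stand 13 mm farther back than shut.
Start: joints at [-1.476, 0.048, 0.099, 1.622, 0, 1.443], TCP at [0.116, -0.512, 0.405] pointing down, gripper open.
Joint ranges: [-2.91, 2.91], [-0.99, 1.94], [-1.21, 1.42], [-2.12, 2.29], [-1.49, 1.47], [-3.14, 3.14]. Speed limits (rad/s): [2.79, 2.79, 3.14, 3.14, 3.14, 3.14].

### API

Orientations are given as a unit quaternion [x, y, z, w].
In Python, from bench import telemetry, eyes, hand_in, bot gives the robot as it stands.
- The arm moves only by the tool arm_command, never from a script. Its arguments are lists of equal length, an entry for each row: "grip": the closure, from 0 (fully open) to 1 (shut); "xyz": the shift along the tool's x, y, z in mm, a list of three; "twist": the turn about the tool's z in rad. A call has 1 to 20 rows; each row is the pose to reach, as a shift and turn from the pose commanded when the call began, along the tool's axes at that moment; what a row does not reach only later rows make up. A row lasts 1/8 s, in which the tool goes at most 62.5 mm and 10.7 degrees, less where a joint would pass 70% of its speed; a pose out of reach is approached as far as the arm can. A call with a gripper value outside its range is refused whole. The fingers move at their own pace and stop on an object; "force" is the grip in N (left out, the last holds). Time passes only in rows, so rows that repeat a pose let the fingers close. It gives the time, the measured TCP pose, the force and the opening at its end, in the units of the state.
- telemetry.read_state(): the state, without advancing time (a new reading comes with each control period).
- eyes.capture(name): name is "scene" or "top" or "wrist"; returns a dict with "image" (420x560x3 uint8, red, green, blue), "mtx" (3x3 intrinsics, pixels), "dist_coeffs" ([k1, k2, p1, p2, k3] as OpenCV has them; the pictures are not rectified), "cam_to_world" (4x4, takes a point from camera to world coordinates). Camera axes: x right, y down, z forward; pixel columns grow to the right and rows downward; lengths in m; the calibration is good to about 2 mm. A picture is of the moment at which its call begins. There is no depth.
- hand_in(): hands the job in, once; it reports no verdict.
The state is a dict: "t": time; "joint_pos": joint angles; "joint_vel": joint speeds; "effort": joint torques, N m; "eef_pos": TCP position; "tcp_rot": TCP orientation; "ft_force": force on the tool from outside, world axes, zero at the start; "moment": the same for the moment, N m; "width": opening from 0.0 (shut) to 1.0 (fully open).
Only numpy, scipy, OpenCV 4.12 (cv2) and the standard library are available. Lean on these libraries where they do the work, as an engineer would, in place of code of your own. Each camera call takes 0.05 s, during which the arm holds its last target.

## Working session

There is one attempt and no reset: what is moved stays moved. The work goes in short steps, Python scripts to look and compute and a tool call to move; the robot and the scene stay as the last step left them, time stands still between calls to the robot, and variables do not carry over. Pictures are saved under pics/ and viewed, and the job is handed in when it is done.

Besides the shell and the picture viewer there is one more tool, called after "Emit:" as name(argument=value, ...) on one line, values as JSON. arm_command: Moves the arm, as the interface text tells. Its arguments: {"type":"object","properties":{"grip":{"type":"array"},"xyz":{"type":"array"},"twist":{"type":"array"},"force":{"type":"number"}},"required":["grip","xyz","twist"]}

```bash
ls; mkdir -p pics
python3 - <<'E'
from bench import telemetry, eyes, bot
import cv2,pickle
print(telemetry.read_state()); print(bot.finger_overhang)
d={}
for n in ["scene","top","wrist"]:
    c=eyes.capture(n); d[n]=c; cv2.imwrite(f"pics/{n}0.png",c["image"][:,:,::-1])
    print(n,c["mtx"].tolist(),c["dist_coeffs"],c["cam_to_world"].tolist())
pickle.dump(d,open("cap0.pkl","wb"))
E
```

```text
pics
{'t': 0.0, 'joint_pos': array([-1.47583107e+00,  4.87755002e-02,  9.75537668e-02,  1.62199704e+00,
       -3.28542941e-06,  1.44298292e+00]), 'joint_vel': array([-4.16719520e-04, -8.08937357e-06,  1.31597295e-03, -2.98501798e-03,
        1.29409654e-03, -3.78744415e-04]), 'effort': array([ 2.14347788e-04, -3.38777018e+01,  3.20017505e+01,  2.01717677e-02,
       -1.47807373e-04,  8.41211794e-07]), 'eef_pos': array([ 0.11595421, -0.51182118,  0.40348169]), 'tcp_rot': array([ 0.78132538, -0.62412274, -0.00084346, -0.00086927]), 'ft_force': array([ 0.28281113, -0.09888867, -0.20030994]), 'moment': array([ 0.0145807 ,  0.03017551, -0.01056327]), 'width': 1.0003154480689707}
0.1734
scene [[505.2739286268734, 0.0, 284.5500922343883], [0.0, 505.2739286268734, 206.23185716716932], [0.0, 0.0, 1.0]] [0.01961263 0.         0.         0.         0.        ] [[-0.3616651423877413, 0.5356198996486735, -0.763092162115429, 1.4226497843537695], [0.9321490841460355, 0.22285951923205974, -0.2853624355330648, 0.30051731519437336], [0.0172165532950762, -0.8145213059140936, -0.579878118663429, 0.7356
[... 248 characters left out ...]
.18355944901371585, 0.34372537153258187], [-0.9995145113440684, -0.0291288143581431, -0.011056843433671092, 0.005267036541989608], [0.016211859373816622, -0.18317614671288196, -0.9829464252394758, 1.375943699311754], [0.0, 0.0, 0.0, 1.0]]
wrist [[309.69264686628213, 0.0, 282.6281507946377], [0.0, 309.69264686628213, 214.67288584126794], [0.0, 0.0, 1.0]] [-0.02850929  0.          0.          0.          0.        ] [[0.21983581879954264, -0.9313142784670381, -0.2903892689066796, 0.19063607067928104], [-0.9755321779410624, -0.2107939521308546, -0.062473030554178216, -0.495676491615926], [-0.003030276275014731, 0.29701788577201244, -0.9548671074852363, 0.3729721825950444], [0.0, 0.0, 0.0, 1.0]]
```

View pics/scene0.png

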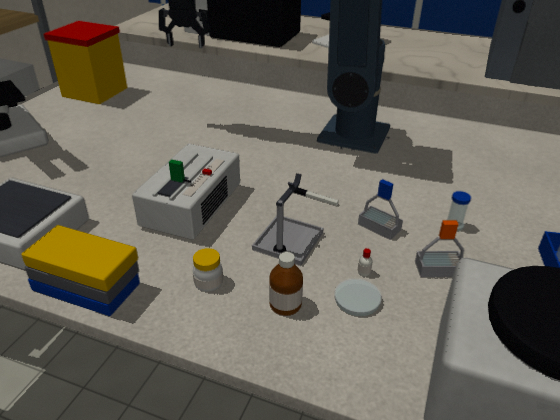

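View pics/top0.png

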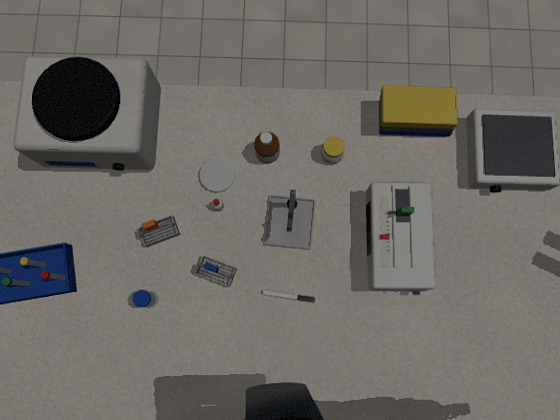

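View pics/wrist0.png

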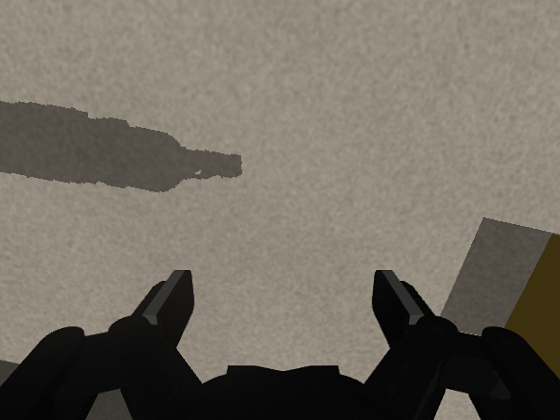

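Run:
```python
import cv2,pickle,numpy as np
d=pickle.load(open("cap0.pkl","rb"))
def crop(n,x0,y0,w,h,s,o):
    im=d[n]["image"][y0:y0+h,x0:x0+w,::-1]
    cv2.imwrite(o,cv2.resize(im,None,fx=s,fy=s,interpolation=cv2.INTER_CUBIC))
crop("top",120,180,200,140,4,"pics/t1.png")
crop("top",350,170,100,130,4,"pics/t2.png")
crop("scene",240,160,250,140,3,"pics/s1.png")
crop("scene",130,140,120,100,6,"pics/s2.png")
```

```text
(no output)
```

View pics/t1.png

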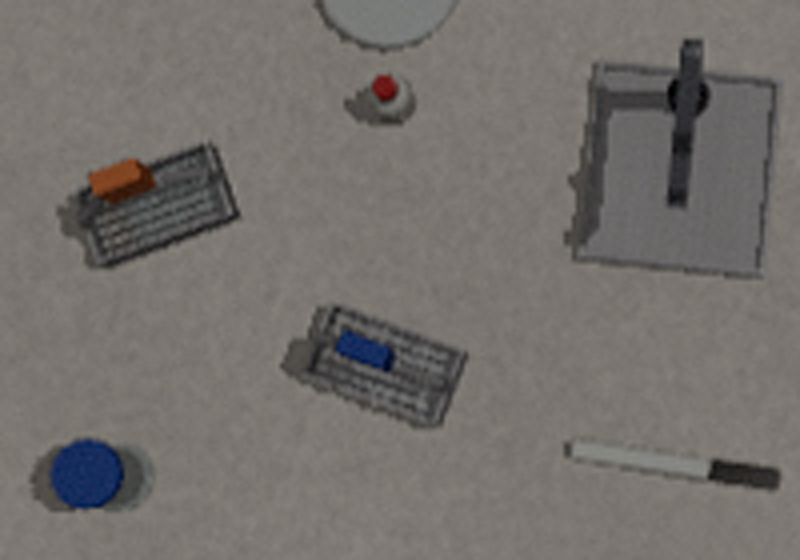

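View pics/t2.png

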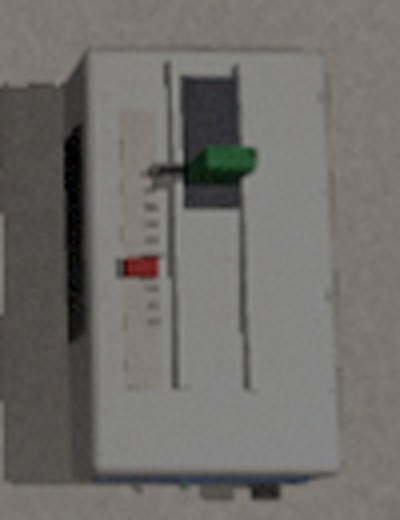

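View pics/s1.png

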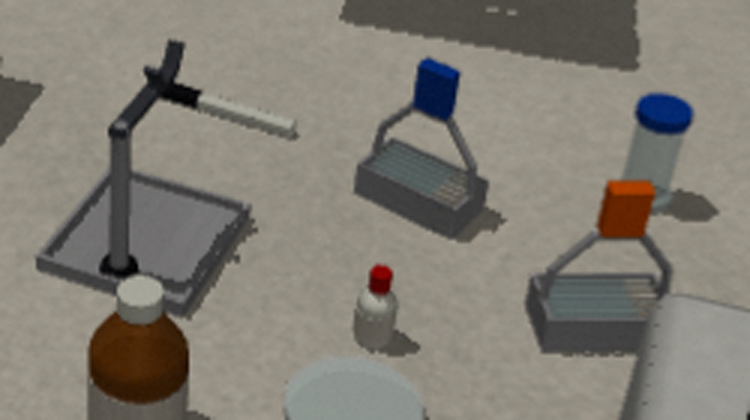

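View pics/s2.png

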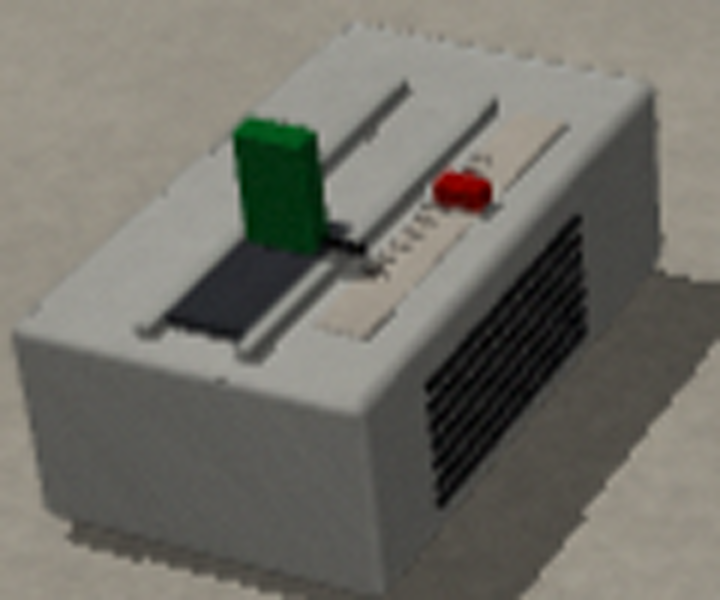

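```bash
cat > h.py <<'E'
import numpy as np,cv2
from scipy.optimize import least_squares
def ray(c,px):
    u=cv2.undistortPoints(np.array([[px]],float),c["mtx"],np.array(c["dist_coeffs"]))[0,0]
    T=np.array(c["cam_to_world"]); return T[:3,3],T[:3,:3]@np.array([u[0],u[1],1.])
def at_z(c,px,z):
    o,d=ray(c,px); return (o+d*(z-o[2])/d[2])
def proj(c,P):
    T=np.linalg.inv(np.array(c["cam_to_world"])); r=cv2.Rodrigues(T[:3,:3])[0]
    return cv2.projectPoints(np.atleast_2d(P).astype(float),r,T[:3,3],c["mtx"],np.array(c["dist_coeffs"]))[0][:,0]
def tri(cs,pxs):
    A=np.zeros((3,3));b=np.zeros(3)
    for c,p in zip(cs,pxs):
        o,d=ray(c,p);d/=np.linalg.norm(d);M=np.eye(3)-np.outer(d,d);A+=M;b+=M@o
    return np.linalg.solve(A,b)
def mask(c,lo,hi,roi=None,smin=110,vmin=30):
    hsv=cv2.cvtColor(c["image"],cv2.COLOR_RGB2HSV)
    m=((hsv[...,0]>=lo)&(hsv[...,0]<=hi)&(hsv[...,1]>smin)&(hsv[...,2]>vmin)).astype(np.uint8)
    if roi is not None:
        k=np.zeros_like(m);x0,y0,x1,y1=roi;k[y0:y1,x0:x1]=1;m*=k
    return m
def feats(m):
    M=cv2.moments(m,True);cx=M['m10']/M['m00'];cy=M['m01']/M['m00']
    return np.array([cx,cy,np.sqrt(M['m00']),M['mu20']/M['m00'],M['mu11']/M['m00'],M['mu02']/M['m00']])
def boxmask(c,p,yaw,lo,hi,S=8):
    s,co=np.sin(yaw),np.cos(yaw)
    C=np.array([[x,y,z] for x in(lo[0],hi[0]) for y in(lo[1],hi[1]) for z in(lo[2],hi[2])])
    W=C@np.array([[co,s,0],[-s,co,0],[0,0,1]])+p
    return cv2.convexHull(proj(c,W).astype(np.float32))[:,0]
def polyfeats(h):
    M=cv2.moments(h.reshape(-1,1,2).astype(np.float32));a=M['m00']
    return np.array([M['m10']/a,M['m01']/a,np.sqrt(a),M['mu20']/a,M['mu11']/a,M['mu02']/a])
def fitbox(cs,ms,p0,yaw0,lo,hi,fixz=None,wgt=(1,1,.3,.15,.15,.15)):
    w=np.array(wgt);fm=[feats(m) for m in ms]
    def f(q):
        p=np.array([q[0],q[1],q[2] if fixz is None else fixz])
        return np.concatenate([w*(polyfeats(boxmask(c,p,q[3],lo,hi))-g) for c,g in zip(cs,fm)])
    r=least_squares(f,[p0[0],p0[1],p0[2],yaw0],x_scale=[.01,.01,.01,.1])
    return r.x,r.fun.round(2)
E
python3 - <<'E'
from h import *
import pickle
d=pickle.load(open("cap0.pkl","rb"));t,s=d["top"],d["scene"]
for nm,lo,hi,rt,rs in [("orange",4,14,(130,210,165,240),(430,210,470,250)),("green",50,75,(390,195,420,225),(160,150,190,190)),("blue",105,130,(195,255,225,285),(370,170,400,205))]:
    mt=mask(t,lo,hi,rt);ms=mask(s,lo,hi,rs)
    a,b=feats(mt),feats(ms);p=tri([t,s],[a[:2],b[:2]])
    print(nm,mt.sum(),ms.sum(),a[:2],b[:2],p)
    bl,bh=((-.007,-.015,-.0225),(.007,.015,.0175)) if nm!="green" else ((-.007,-.015,-.030),(.007,.015,.020))
    for y0 in(-.3,0,.3):print(fitbox([t,s],[mt,ms],p,y0,bl,bh))
T=lambda x,y:(120+x/4-.4,180+y/4-.4)
print("carrier z30");[print(at_z(t,T(*q),.03)[:2]) for q in[(83,195),(212,146),(238,215),(103,266)]]
print("tray");[print(at_z(t,T(*q),.014)[:2]) for q in[(598,63),(776,82),(760,275),(575,258)]]
print("strap");[print(at_z(t,T(*q),z)[:2]) for q,z in[((692,42),.14),((677,206),.156),((683,140),.156)]]
T2=lambda x,y:(350+x/4-.4,170+y/4-.4)
print("dryer");[print(at_z(t,T2(*q),z)[:2]) for q,z in[((167,65),.106),((177,388),.106),((236,68),.106),((250,388),.106)]]
print("pointer",at_z(t,T2(150,172),.112),"mark top centre",at_z(t,T2(143,266),.11),at_z(t,T2(143,255),.11),at_z(t,T2(158,266),.11))
E
```

```text
orange 122 303 [149.95901639 224.8852459 ] [448.26732673 229.00660066] [0.54205685 0.32814685 0.10736745]
(array([ 0.54193972,  0.32799772,  0.10894377, -0.3       ]), array([ 0.41,  0.  , -0.07,  0.57,  1.31,  0.08,  0.34,  0.21,  0.26,
        0.08,  0.64,  0.62]))
(array([0.54128984, 0.32790734, 0.10815465, 0.        ]), array([ 0.49,  0.35,  0.11,  0.65,  0.63, -0.08,  0.31,  0.34,  0.1 ,
       -0.11,  0.28,  0.5 ]))
(array([0.54203139, 0.328229  , 0.10956548, 0.30060272]), array([ 0.23, -0.04,  0.23,  0.35,  0.09,  0.12,  0.55,  0.02,  0.29,
        0.43,  0.08,  0.34]))
green 89 281 [405.03370787 209.97752809] [176.32740214 170.47330961] [ 0.59138356 -0.27476119  0.13137975]
(array([ 0.59128698, -0.2748944 ,  0.13501199, -0.3009353 ]), array([ 0.02,  0.1 ,  0.96,  0.15,  0.51,  0.74, -0.04,  0.34,  0.12,
       -0.02,  0.43,  0.84]))
(array([ 0.5914118 , -0.27453672,  0.13396831,  0.        ]), array([-0.24,  0.11,  0.87,  0.53,  0.05,  0.51,  0.09,  0.78,  0.34,
        0.43,  0.17,  0.55]))
(array([ 0.59012964, -0.27559397,  0.13481632,  0.3       ]), array([ 0.28,  0.56,  0
[... 560 characters left out ...]
74, 0.29725364]), array([ 0.32,  0.06,  0.4 ,  0.2 , -1.09,  0.12,  0.37,  0.02,  0.29,
        0.5 , -0.49,  0.3 ]))
carrier z30
[0.54450883 0.37232649]
[0.57827061 0.29313685]
[0.53467218 0.27382867]
[0.49992235 0.35630635]
tray
[0.64287613 0.05121809]
[ 0.63378361 -0.06415631]
[ 0.50813206 -0.05641464]
[0.51562961 0.06145369]
strap
[ 0.62950308 -0.00783737]
[ 0.52932507 -0.00163678]
[ 0.5678193  -0.00402224]
dryer
[ 0.65529944 -0.24791872]
[ 0.45925633 -0.252497  ]
[ 0.65473533 -0.29007269]
[ 0.46042169 -0.29591601]
pointer [ 0.58762905 -0.23599883  0.112     ] mark top centre [ 0.53093581 -0.23188129  0.11      ] [ 0.5375535  -0.23191267  0.11      ] [ 0.53119137 -0.24084924  0.11      ]
```

```bash
cat >> h.py <<'E'
from scipy.spatial.transform import Rotation as Rn
def tyaw(st):
    x=Rn.from_quat(st["tcp_rot"]).as_matrix()[:,0]; return np.arctan2(x[1],x[0])
def plan(st,target,yaw=None):
    R=Rn.from_quat(st["tcp_rot"]).as_matrix(); sh=R.T@(np.array(target)-st["eef_pos"])*1000
    y=tyaw(st); tw=0 if yaw is None else -(yaw-y)
    print("yaw now",round(y,4),"shift mm",sh.round(1),"twist",round(tw,4),"or +-pi",round(tw+np.pi,4),round(tw-np.pi,4))
E
python3 - <<'E'
from h import *
from bench import telemetry
plan(telemetry.read_state(),[.542,.328,.41],1.966)
E
```

```text
yaw now -1.348 shift mm [-725.  -601.1   -4.7] twist -3.314 or +-pi -0.1724 -6.4556
```

Emit:
arm_command(grip=[0,0,0,0,0,0,0,0,0,0,0,0,0,0,0,0,0,0,0,0], xyz=[[-40,-33,0],[-80,-66,0],[-120,-100,0],[-160,-133,0],[-200,-166,0],[-240,-200,0],[-280,-233,0],[-320,-266,0],[-360,-300,0],[-400,-333,0],[-440,-366,0],[-480,-400,0],[-520,-433,0],[-560,-466,0],[-600,-500,0],[-640,-533,0],[-680,-566,0],[-725,-601,-5],[-725,-601,-5],[-725,-601,-5]], twist=[-0.18,-0.36,-0.55,-0.73,-0.91,-1.1,-1.28,-1.46,-1.65,-1.83,-2.01,-2.2,-2.38,-2.56,-2.75,-2.93,-3.11,-3.31,-3.31,-3.31])

```text
t: 2.65
eef_pos: [0.5419, 0.3279, 0.4087]
tcp_rot: [0.556, 0.831, -0.001, -0.0]
ft_force: [0.8, -0.6, 0.7]
width: 1.003
```

Run:
```python
from h import *
from bench import telemetry,eyes
import pickle
st=telemetry.read_state();print(st["joint_pos"].round(3),tyaw(st),st["t"])
c=eyes.capture("wrist");pickle.dump(c,open("w1.pkl","wb"));cv2.imwrite("pics/w1.png",c["image"][:,:,::-1])
```

```text
[ 0.438  0.346  0.45   1.677 -0.     0.048] 1.9616074953021738 2.65
```

View pics/w1.png

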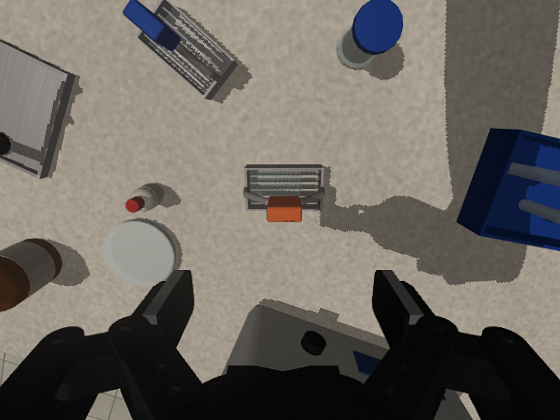

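Run:
```python
from h import *
import pickle
d=pickle.load(open("cap0.pkl","rb"));t,s=d["top"],d["scene"];w=pickle.load(open("w1.pkl","rb"))
m=mask(w,4,14,(250,180,320,235));f=feats(m);ys,xs=np.where(m);print(f[:2],m.sum(),xs.min(),xs.max(),ys.min(),ys.max())
for yaw in(.35,.38,.40,.43):
  for p in([.542,.328,.11],):
    def F(q): return np.concatenate([(polyfeats(boxmask(c,np.array([q[0],q[1],.11]),yaw,(-.007,-.015,-.0225),(.007,.015,.0175)))-feats(mm))[:2] for c,mm in((w,m),)])
    r=least_squares(F,p[:2],diff_step=1e-3);print(yaw,r.x,r.fun.round(2))
for z in(.0,.1,.2):print(z,at_z(t,(153,165),z))
print("car");P=[at_z(w,q,.03)[:2] for q in[(245,166),(325,166),(325,209),(246,209)]];print(P)
cv2.imwrite("pics/w1c.png",cv2.resize(w["image"][150:340,200:360,::-1],None,fx=4,fy=4,interpolation=cv2.INTER_CUBIC)[:600])
```

```text
[283.8700114  208.78107184] 877 267 301 196 221
0.35 [0.54312314 0.32855194] [0. 0.]
0.38 [0.54310049 0.32862152] [-0. -0.]
0.4 [0.54308284 0.32866694] [-0. -0.]
0.43 [0.54305261 0.32873346] [0. 0.]
0.0 [0.71866886 0.36046319 0.        ]
0.1 [0.69141894 0.33464846 0.1       ]
0.2 [0.66416903 0.30883373 0.2       ]
car
[array([0.53499558, 0.27845625]), array([0.50083073, 0.36163098]), array([0.54663132, 0.38262081]), array([0.58178887, 0.29700794])]
```

View pics/w1c.png

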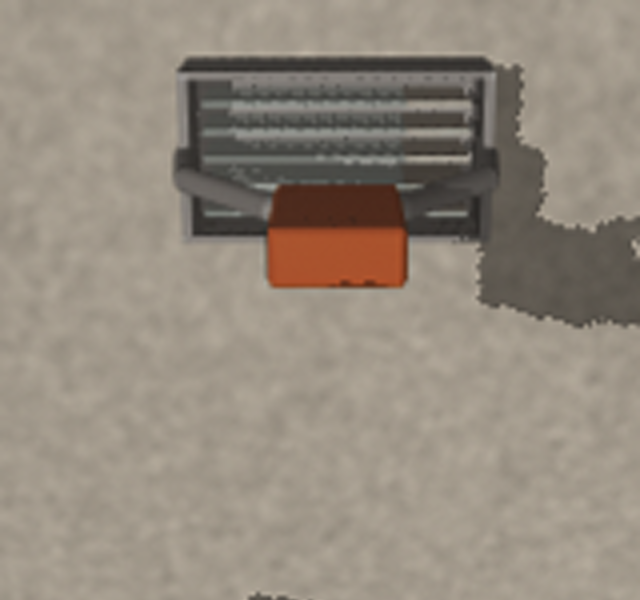

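Emit:
arm_command(grip=[0,0,0,0,0,0,0.6,1,1,1,1,1,1,1], xyz=[[0,1,35],[0,1,70],[0,1,105],[0,1,130],[0,1,141],[0,1,141],[0,1,141],[0,1,141],[0,1,141],[0,1,141],[0,1,141],[0,1,141],[0,1,141],[0,1,141]], twist=[0,0,0,0,0,0,0,0,0,0,0,0,0,0], force=45)

```text
t: 4.45
eef_pos: [0.543, 0.3287, 0.2697]
tcp_rot: [0.556, 0.831, 0.001, 0.0]
ft_force: [-0.6, 2.5, 4.5]
width: 0.342
```

Run:
```python
from h import *
from bench import telemetry,eyes
st=telemetry.read_state();print(st["eef_pos"],st["ft_force"],st["width"],st["t"])
c=eyes.capture("wrist");cv2.imwrite("pics/w2.png",c["image"][:,:,::-1])
```

```text
[0.54302394 0.32868955 0.26971951] [-0.55676704  2.54969926  4.45343233] 0.34233228651135744 4.45
```

View pics/w2.png

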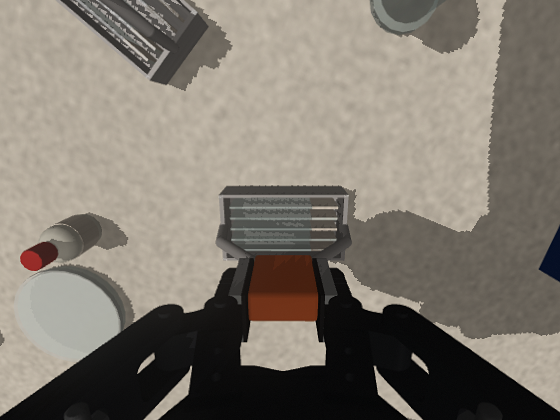

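Run:
```python
from h import *
from bench import telemetry
plan(telemetry.read_state(),[.455,.005,.43],1.50)
```

```text
yaw now 1.9623 shift mm [-265.4 -204.6 -160.9] twist 0.4623 or +-pi 3.6039 -2.6793
```

Emit:
arm_command(grip=[1,1,1,1,1,1,1], xyz=[[0,0,-10],[0,0,-25],[0,0,-50],[0,0,-85],[0,0,-120],[0,0,-150],[0,0,-160]], twist=[0,0,0,0,0,0,0])

```text
t: 5.38
eef_pos: [0.5431, 0.3281, 0.4316]
tcp_rot: [0.556, 0.831, 0.002, 0.001]
ft_force: [1.3, -0.8, -1.5]
width: 0.342
```

Run:
```python
from h import *
from bench import telemetry,eyes
plan(telemetry.read_state(),[.455,.005,.43],1.50)
c=eyes.capture("scene");cv2.imwrite("pics/s3.png",c["image"][:,:,::-1])
```

```text
yaw now 1.9617 shift mm [-265.1 -204.6    0.9] twist 0.4617 or +-pi 3.6033 -2.6799
```

View pics/s3.png

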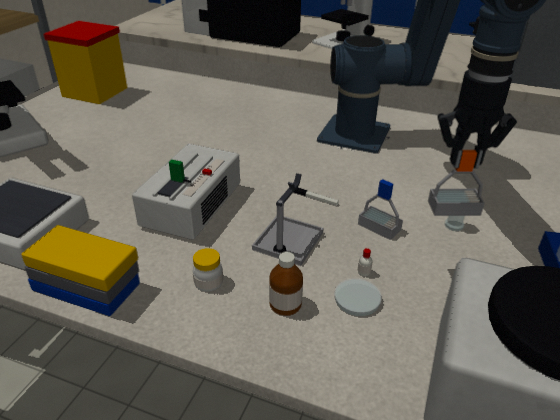

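Emit:
arm_command(grip=[1,1,1,1,1,1,1,1,1,1,1,1,1,1,1,1], xyz=[[-8,-6,0],[-25,-20,0],[-50,-39,0],[-78,-60,0],[-106,-82,0],[-134,-103,0],[-162,-125,0],[-190,-147,0],[-216,-167,0],[-240,-185,0],[-256,-198,0],[-265,-205,0],[-265,-205,0],[-265,-205,0],[-265,-205,0],[-265,-205,0]], twist=[0.02,0.05,0.1,0.15,0.2,0.25,0.3,0.35,0.4,0.43,0.45,0.46,0.46,0.46,0.46,0.46])

```text
t: 7.42
eef_pos: [0.4545, 0.0056, 0.4287]
tcp_rot: [0.731, 0.683, 0.0, -0.0]
ft_force: [0.5, 0.2, -2.1]
width: 0.345
```

Run:
```python
from h import *
from bench import telemetry,eyes
import pickle
plan(telemetry.read_state(),[.455,.005,.43],1.50)
d={}
for n in("wrist","top","scene"):
    c=eyes.capture(n);d[n]=c;cv2.imwrite(f"pics/{n}4.png",c["image"][:,:,::-1])
pickle.dump(d,open("cap4.pkl","wb"))
a=cv2.resize(d["scene"]["image"][80:280,200:460,::-1],None,fx=3,fy=3,interpolation=cv2.INTER_CUBIC);cv2.imwrite("pics/s4c.png",a)
```

```text
yaw now 1.503 shift mm [-0.5  0.5 -1.3] twist 0.003 or +-pi 3.1446 -3.1386
```

View pics/wrist4.png

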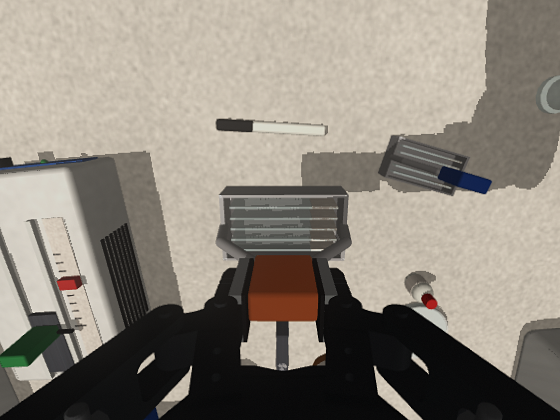

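View pics/s4c.png

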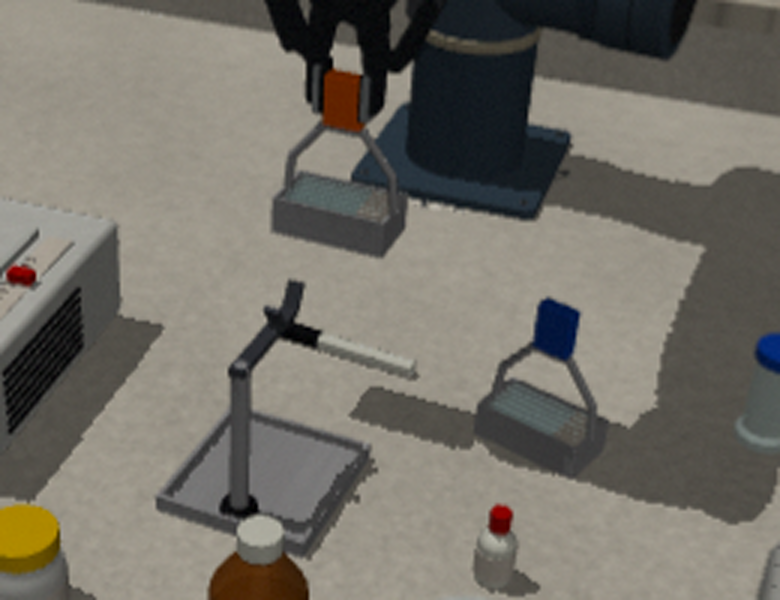

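View pics/top4.png

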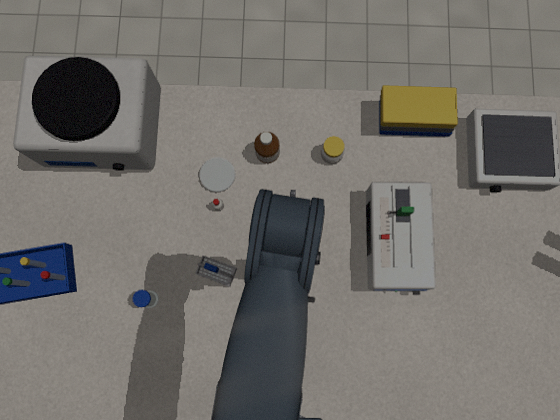

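Run:
```python
import cv2,pickle
d=pickle.load(open("cap0.pkl","rb"))
a=cv2.resize(d["scene"]["image"][165:225,260:330,::-1],None,fx=9,fy=9,interpolation=cv2.INTER_CUBIC)
b=cv2.resize(d["top"]["image"][180:250,255:325,::-1],None,fx=8,fy=8,interpolation=cv2.INTER_CUBIC)
cv2.imwrite("pics/hs.png",a);cv2.imwrite("pics/ht.png",cv2.convertScaleAbs(b,alpha=1.8))
```

```text
(no output)
```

View pics/hs.png

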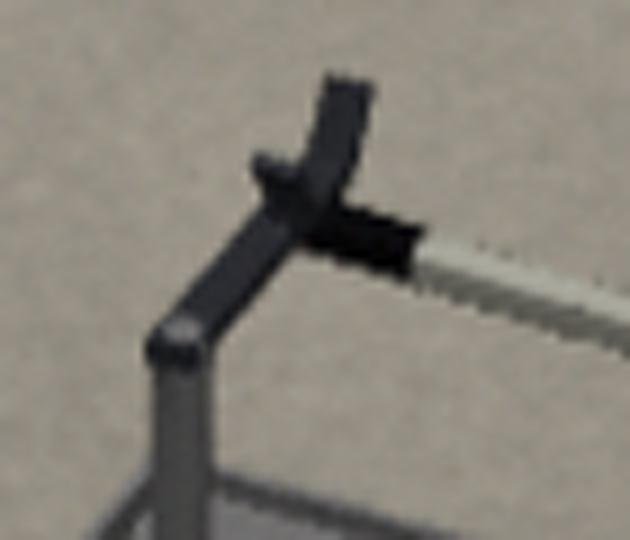

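View pics/ht.png

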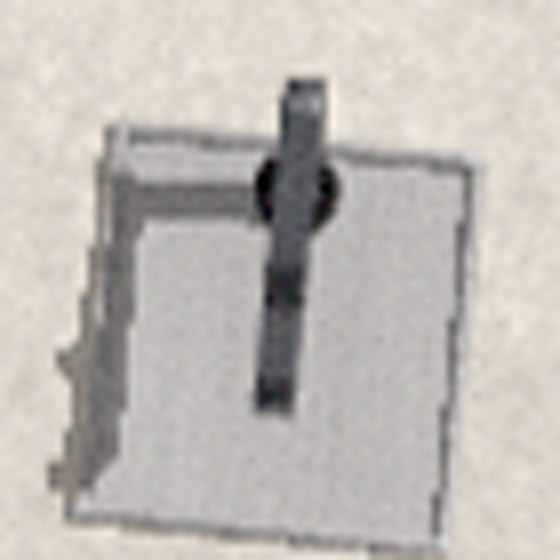

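Run:
```python
from h import *
import pickle
d=pickle.load(open("cap0.pkl","rb"));t,s=d["top"],d["scene"]
T=lambda x,y:(255+(x+.5)/8-.5,180+(y+.5)/8-.5)
S=lambda x,y:(260+(x+.5)/9-.5,165+(y+.5)/9-.5)
O=[(t,T(273,412),(-.0225,0,.156)),(t,T(306,80),(.079,0,.140)),(t,T(285,285),(.018,0,.15)),(s,S(350,82),(-.022,0,.156)),(s,S(182,335),(.072,0,.140)),
 (t,T(115,128),(.09,.06,.014)),(t,T(478,160),(.09,-.06,.014)),(t,T(442,547),(-.04,-.06,.014)),(t,T(68,518),(-.04,.06,.014))]
def F(q):
    c,sn=np.cos(q[2]),np.sin(q[2]);r=[]
    for cam,px,p in O:
        P=[q[0]+c*p[0]-sn*p[1],q[1]+sn*p[0]+c*p[1],p[2]];r.append(proj(cam,P)[0]-px)
    return np.concatenate(r)
r=least_squares(F,[.55,0,-.07],x_scale=[.01,.01,.1],loss="soft_l1");print(r.x,r.x[2]);print(F(r.x).reshape(-1,2).round(2))
# check held block in cap4
d4=pickle.load(open("cap4.pkl","rb"))
m=mask(d4["wrist"],4,14,(220,240,340,335));f=feats(m);print(f[:2]);print(at_z(d4["wrist"],f[:2],.29))
```

```text
[ 0.55158299 -0.00217811 -0.06765908] -0.06765908397409377
[[-0.27  0.11]
 [-0.34  0.16]
 [-0.12 -0.86]
 [ 0.86 -1.01]
 [ 0.95 -1.1 ]
 [ 0.05 -1.18]
 [ 0.85 -0.75]
 [ 0.93  0.65]
 [ 0.71 -0.24]]
[282.63146998 288.88888889]
[0.44333868 0.00568228 0.29      ]
```

Emit:
arm_command(grip=[1,1,1,1,1,1,1,1,1,1,1,1,1,1,1], xyz=[[-1,0,15],[-1,0,40],[-1,0,62],[-1,0,72],[-1,0,72],[-1,6,72],[-1,18,72],[-1,32,72],[-1,48,72],[-1,64,72],[-1,78,72],[-1,90,72],[-1,97,72],[-1,97,72],[-1,97,72]], twist=[0,0,0,0,0,0,0,0,0,0,0,0,0,0,0])

```text
t: 9.45
eef_pos: [0.5508, -0.0025, 0.3567]
tcp_rot: [0.731, 0.682, -0.0, -0.0]
ft_force: [0.1, 0.5, -3.6]
width: 0.348
```

```bash
cat > look.py <<'E'
import sys
from h import *
from bench import telemetry,eyes
import pickle
k=sys.argv[1];x0,y0,w,h,s=map(int,sys.argv[2:7])
st=telemetry.read_state();print(st["t"],st["eef_pos"].round(4),tyaw(st).round(4),st["ft_force"].round(2),st["width"])
d={}
for n in("scene","wrist"):
    c=eyes.capture(n);d[n]=c
pickle.dump(d,open(f"cap{k}.pkl","wb"))
cv2.imwrite(f"pics/w{k}.png",d["wrist"]["image"][:,:,::-1])
cv2.imwrite(f"pics/s{k}.png",cv2.resize(d["scene"]["image"][y0:y0+h,x0:x0+w,::-1],None,fx=s,fy=s,interpolation=cv2.INTER_CUBIC))
E
python3 look.py 5 230 120 130 120 5
```

```text
9.45 [ 0.5508 -0.0025  0.3567] 1.502 [ 0.06  0.54 -3.58] 0.34780568623547337
```

View pics/s5.png

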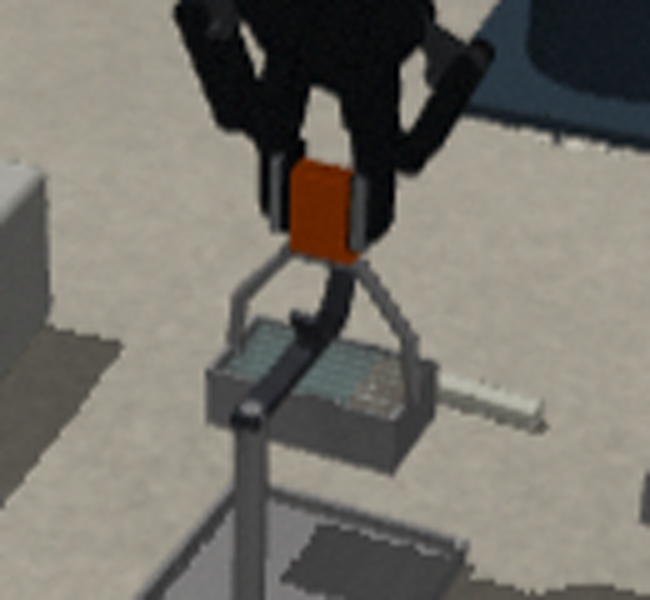

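View pics/w5.png

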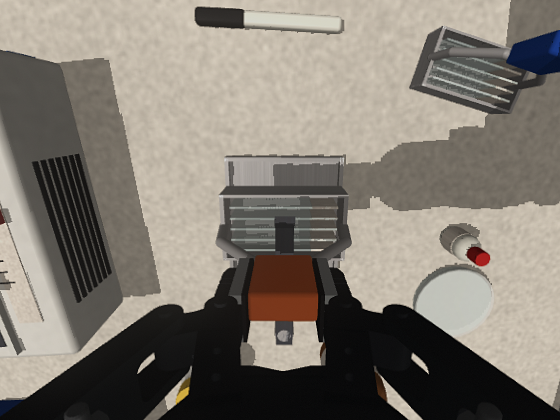

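Run:
```python
from h import *
import pickle
d=pickle.load(open("cap5.pkl","rb"));w,s=d["wrist"],d["scene"]
a=at_z(w,(285,218),.156);b=at_z(w,(284,337),.14);print(a,b,np.hypot(*(a-b)[:2]))
# scene: expected positions of lip top given seat; bar from TCP
print(proj(s,[[.5516-.0225,-.0022+.0015,.156],[.5516+.0725,-.0022-.005,.14],[.5508,-.0025,.172],[.5508,-.0025,.1995]])); 
m=mask(s,4,16,(280,145,310,180));print(feats(m)[:2])
print((boxmask(s,np.array([.5508,-.0025,.197]),-.068,(-.007,-.015,-.0225),(.007,.015,.0175))).round(1),polyfeats(boxmask(s,np.array([.5508,-.0025,.197]),-.068,(-.007,-.015,-.0225),(.007,.015,.0175)))[:2])
```

```text
[ 5.3028438e-01 -3.1664243e-04  1.5600000e-01] [ 0.62561771 -0.00735332  0.14      ] 0.09559267099536102
[[299.38434426 172.54035176]
 [280.53451566 200.8354168 ]
 [295.39878921 170.90109093]
 [295.78752512 159.7161256 ]]
[293.69747899 161.98739496]
[[303.9 153.6]
 [303.2 170. ]
 [300.6 173.1]
 [287.7 169.8]
 [288.1 153.3]
 [290.9 150.4]] [295.72145175 161.68307858]
```

Emit:
arm_command(grip=[1,1,1,1,1,1,1,1], xyz=[[0,2,5],[0,2,12],[0,2,18],[0,2,23],[0,2,26],[0,2,28],[0,2,29],[0,2,29]], twist=[0,0,0,0,0,0,0,0])

```text
t: 10.55
eef_pos: [0.5532, -0.0027, 0.328]
tcp_rot: [0.731, 0.682, 0.0, 0.0]
ft_force: [0.7, 0.3, -2.5]
width: 0.343
```

```bash
python3 look.py 6 230 120 130 120 5
```

```text
10.55 [ 0.5532 -0.0027  0.328 ] 1.502 [ 0.74  0.25 -2.5 ] 0.34333309230067666
```

View pics/s6.png

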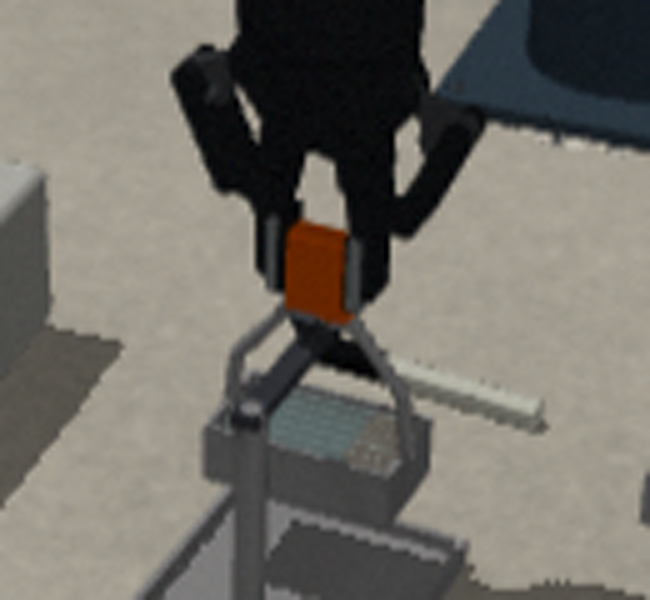

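View pics/w6.png

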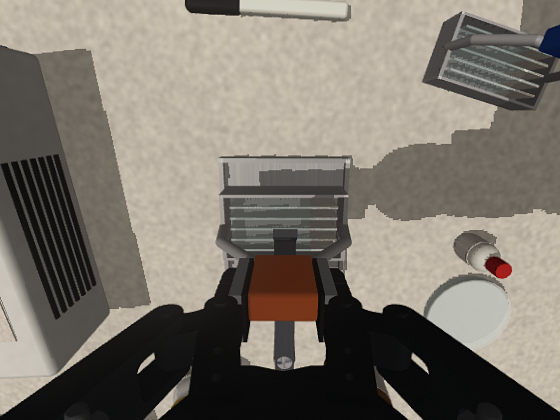

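Emit:
arm_command(grip=[1,1,1,1], xyz=[[0,0,1],[0,0,2],[0,0,2],[0,0,2]], twist=[0,0,0,0])

```text
t: 11.15
eef_pos: [0.5531, -0.0027, 0.3277]
tcp_rot: [0.731, 0.682, 0.001, 0.001]
ft_force: [-2.5, 0.3, 5.6]
width: 0.34
```

Emit:
arm_command(grip=[1,0.5,0.3,0,0,0,0,0,0,0,0,0,0,0,0], xyz=[[0,0,-1],[0,0,-1],[0,0,-1],[0,0,-1],[0,0,-1],[0,0,-1],[0,0,-3],[0,0,-10],[0,0,-22],[0,0,-40],[0,0,-65],[0,0,-95],[0,0,-120],[0,0,-130],[0,0,-130]], twist=[0,0,0,0,0,0,0,0,0,0,0,0,0,0,0])

```text
t: 13.02
eef_pos: [0.5533, -0.0027, 0.457]
tcp_rot: [0.731, 0.682, 0.001, 0.001]
ft_force: [0.1, -0.4, -0.4]
width: 0.998
```

```bash
python3 look.py 7 230 120 130 120 5
```

```text
13.025 [ 0.5533 -0.0027  0.457 ] 1.502 [ 0.07 -0.4  -0.4 ] 0.9982180257058612
```

View pics/s7.png

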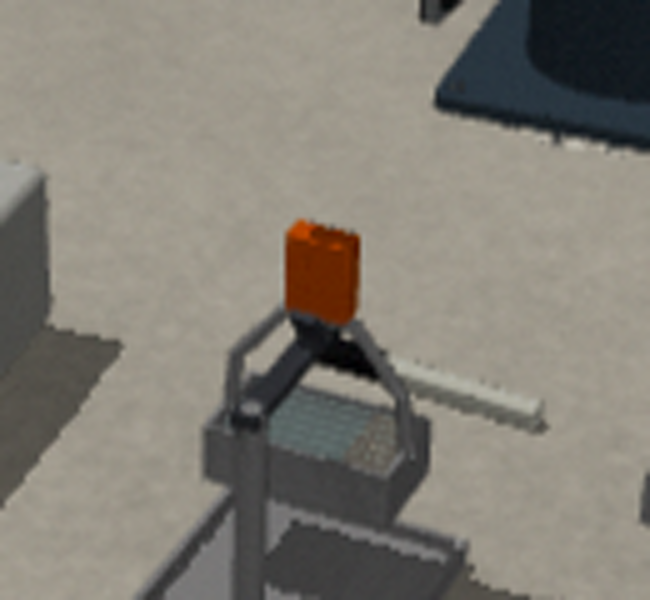

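View pics/w7.png

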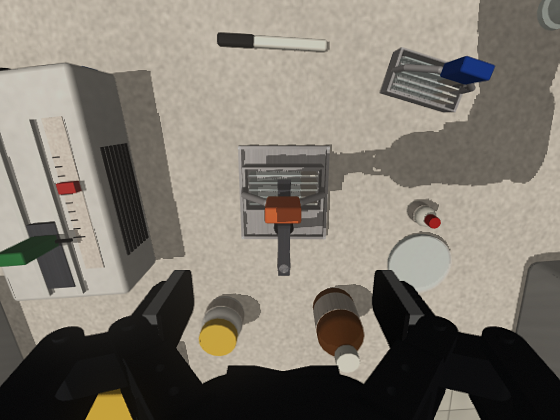

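Run:
```python
from h import *
from bench import telemetry
plan(telemetry.read_state(),[.591,-.272,.42],.026)
```

```text
yaw now 1.502 shift mm [-266.    56.4   34.8] twist 1.476 or +-pi 4.6176 -1.6656
```

Emit:
arm_command(grip=[0,0,0,0,0,0,0,0,0,0,0,0,0], xyz=[[-20,4,0],[-50,11,0],[-90,20,0],[-130,28,0],[-170,36,0],[-210,45,10],[-240,51,20],[-266,56,30],[-266,56,35],[-266,56,35],[-266,56,35],[-266,56,35],[-266,56,35]], twist=[0.15,0.32,0.5,0.68,0.86,1.04,1.22,1.4,1.476,1.476,1.476,1.476,1.476])

```text
t: 14.75
eef_pos: [0.5908, -0.2716, 0.4213]
tcp_rot: [1.0, 0.013, 0.0, 0.0]
ft_force: [0.0, -0.3, 0.5]
width: 1.004
```

```bash
python3 look.py 8 120 120 200 140 4;python3 - <<'E'
import cv2
E
```

```text
14.75 [ 0.5908 -0.2716  0.4213] 0.0269 [ 0.03 -0.34  0.5 ] 1.0044274167204243
```

View pics/w8.png

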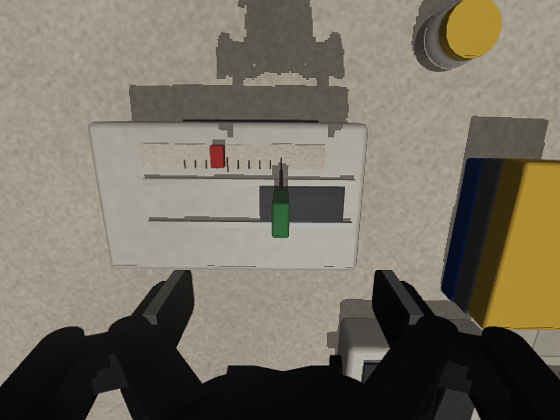

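View pics/s8.png

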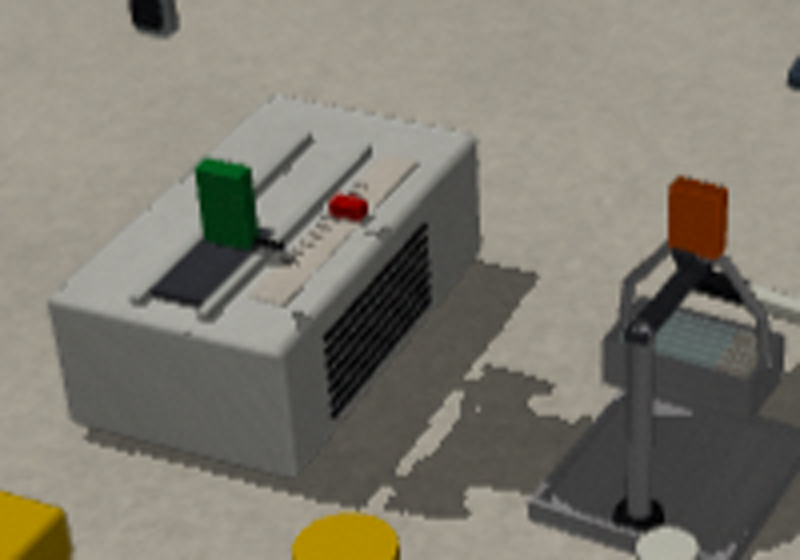

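Run:
```python
import pickle,cv2
w=pickle.load(open("cap8.pkl","rb"))["wrist"]["image"]
cv2.imwrite("pics/w8c.png",cv2.resize(w[130:250,190:300,::-1],None,fx=5,fy=5,interpolation=cv2.INTER_CUBIC))
```

```text
(no output)
```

View pics/w8c.png

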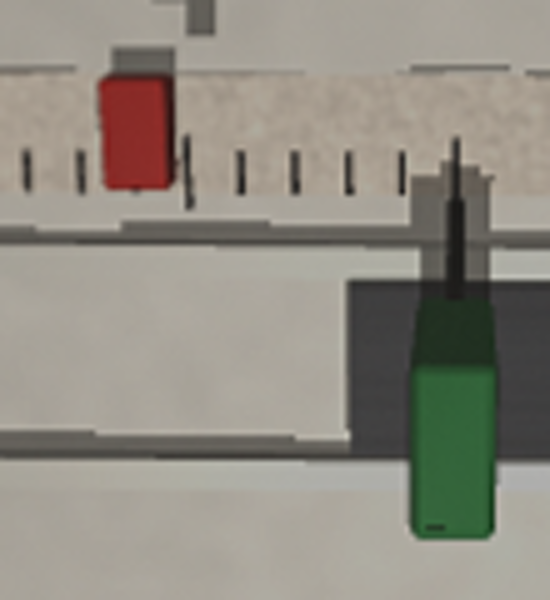

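Run:
```python
from h import *
import pickle
d=pickle.load(open("cap8.pkl","rb"));w,s=d["wrist"],d["scene"]
Q=lambda x,y:(190+(x+.5)/5-.5,130+(y+.5)/5-.5)
for z in(.108,.111):
  p=at_z(w,Q(456,205),z);a=at_z(w,Q(100,188),z);b=at_z(w,Q(173,188),z);print(z,p,a,b,np.linalg.norm(a-b),p-(a+b)/2)
g=at_z(w,Q(453,450),.156);print("fin top",g)
r1=[at_z(w,q,.106) for q in((145,178),(355,178.5))];print(np.arctan2(*(r1[1]-r1[0])[[1,0]]))
r1=[at_z(w,q,.106) for q in((150,219),(350,221))];print(np.arctan2(*(r1[1]-r1[0])[[1,0]]))
m=mask(w,45,80,(260,180,300,245));print(feats(m)[:2])
def F(q): return (polyfeats(boxmask(w,np.array([q[0],q[1],.136]),.027,(-.007,-.015,-.03),(.007,.015,.02)))-feats(m))[:2]
print(least_squares(F,[.591,-.274],diff_step=1e-3).x)
```

```text
0.108 [ 0.58896955 -0.24201423  0.108     ] [ 0.52387197 -0.2404785   0.108     ] [ 0.5372309  -0.24016498  0.108     ] 0.013362601294536758 [ 0.05841812 -0.00169249  0.        ]
0.111 [ 0.58897048 -0.24152754  0.111     ] [ 0.52456427 -0.24000812  0.111     ] [ 0.53778131 -0.23969793  0.111     ] 0.013220683766234087 [ 0.05779769 -0.00167451  0.        ]
fin top [ 0.58943969 -0.27341677  0.156     ]
0.022146562969408718
0.014650614644978202
[280.50093809 219.53846154]
[ 0.58981033 -0.27962614]
```

Emit:
arm_command(grip=[0,0,0,0,0,0,0.6,1,1,1,1,1,1,1,1], xyz=[[-1,3,30],[-1,3,65],[-1,3,100],[-1,3,122],[-1,3,130],[-1,3,130],[-1,3,130],[-1,3,130],[-1,3,130],[-1,3,130],[-1,3,130],[-1,3,130],[-1,3,130],[-1,3,130],[-1,3,130]], twist=[0,0,0,0,0,0,0,0,0,0,0,0,0,0,0], force=50)

```text
t: 16.73
eef_pos: [0.5893, -0.2751, 0.2913]
tcp_rot: [1.0, 0.013, -0.001, 0.0]
ft_force: [-5.0, 0.3, 5.7]
width: 0.157
```

```bash
python3 look.py 9 120 120 200 140 4
```

```text
16.725 [ 0.5893 -0.2751  0.2913] 0.0254 [-4.98  0.32  5.73] 0.15739316975403347
```

View pics/w9.png

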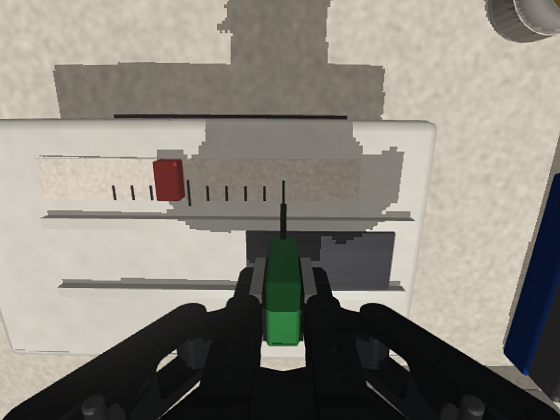

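View pics/s9.png

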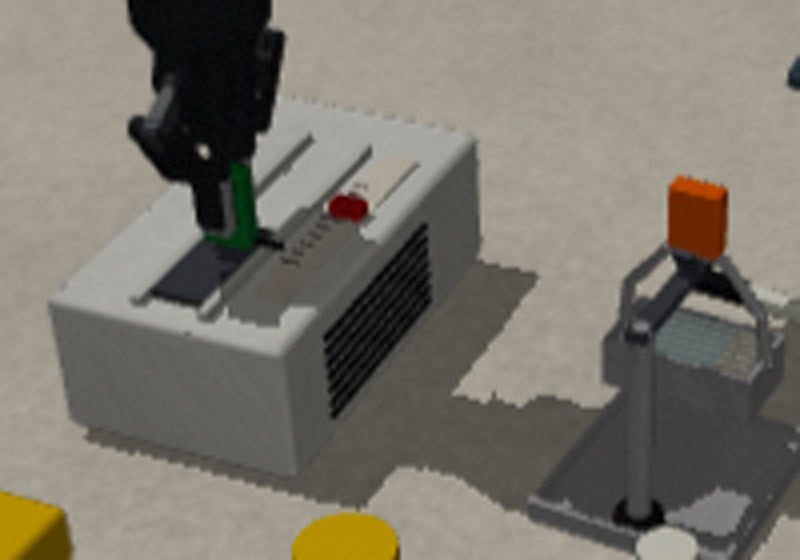

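Emit:
arm_command(grip=[1,1,1,1,1,1,1,1,1,1,1,1,1], xyz=[[-3,0,0],[-9,0,0],[-16,0,0],[-24,0,0],[-32,0,0],[-40,0,0],[-47,0,0],[-52,0,0],[-55,0,0],[-57,0,0],[-57,0,0],[-57,0,0],[-57,0,0]], twist=[0,0,0,0,0,0,0,0,0,0,0,0,0])

```text
t: 18.45
eef_pos: [0.5349, -0.2761, 0.2913]
tcp_rot: [1.0, 0.014, 0.004, -0.0]
ft_force: [10.0, 1.7, -0.0]
width: 0.157
```

```bash
python3 look.py 10 120 120 200 140 4
```

```text
18.45 [ 0.5349 -0.2761  0.2913] 0.0272 [10.    1.67 -0.02] 0.1565194620844857
```

View pics/w10.png

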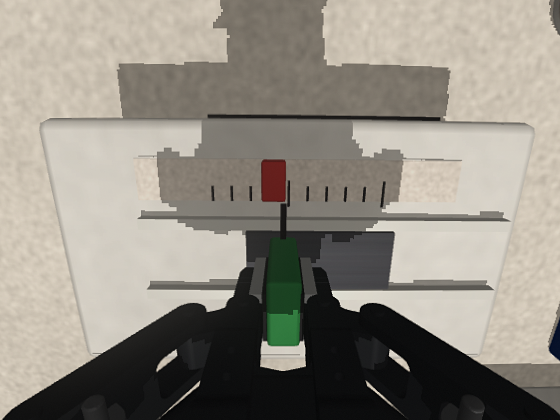

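View pics/s10.png

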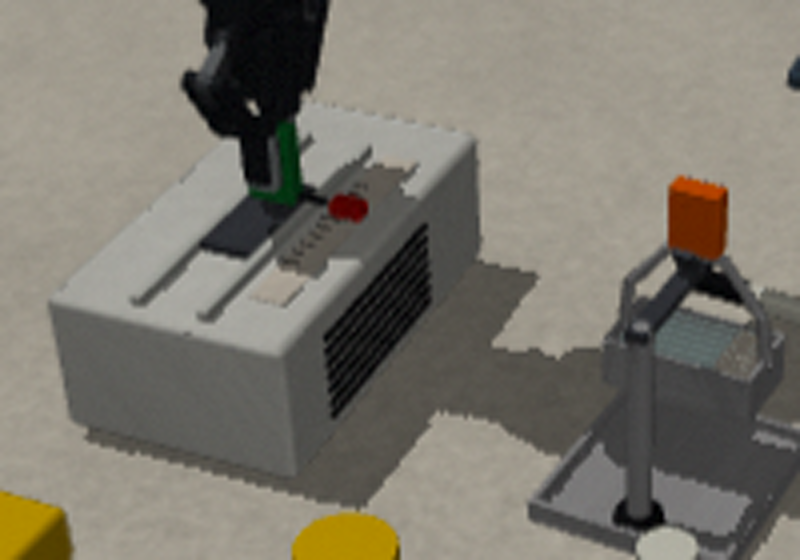

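Emit:
arm_command(grip=[1,1,1,1,1,1], xyz=[[-2,0,0],[-4,0,0],[-5,0,0],[-5,0,0],[-5,0,0],[-5,0,0]], twist=[0,0,0,0,0,0])

```text
t: 19.3
eef_pos: [0.53, -0.2762, 0.2913]
tcp_rot: [1.0, 0.014, 0.004, -0.0]
ft_force: [9.8, 2.0, -0.5]
width: 0.157
```

```bash
python3 look.py 11 120 120 200 140 4
python3 - <<'E'
from h import *
import pickle
d=pickle.load(open("cap11.pkl","rb"));w=d["wrist"]
cv2.imwrite("pics/w11c.png",cv2.resize(w["image"][140:260,220:350,::-1],None,fx=5,fy=5,interpolation=cv2.INTER_CUBIC))
m=mask(w,0,8,(200,140,340,215),120);ys,xs=np.where(m);print(xs.min(),xs.max(),ys.max(),feats(m)[:2])
E
```

```text
19.3 [ 0.53   -0.2762  0.2913] 0.0273 [ 9.78  2.04 -0.47] 0.1568430082142187
271 295 201 [282.62224449 180.31462926]
```

View pics/w11c.png

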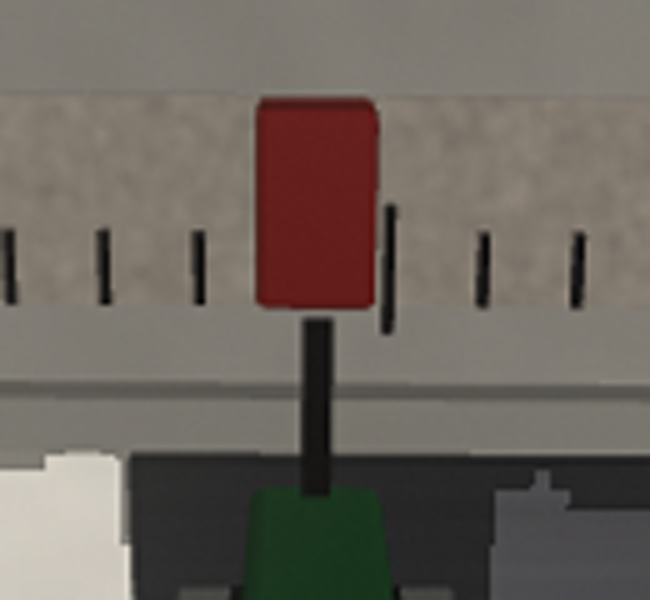

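View pics/s11.png

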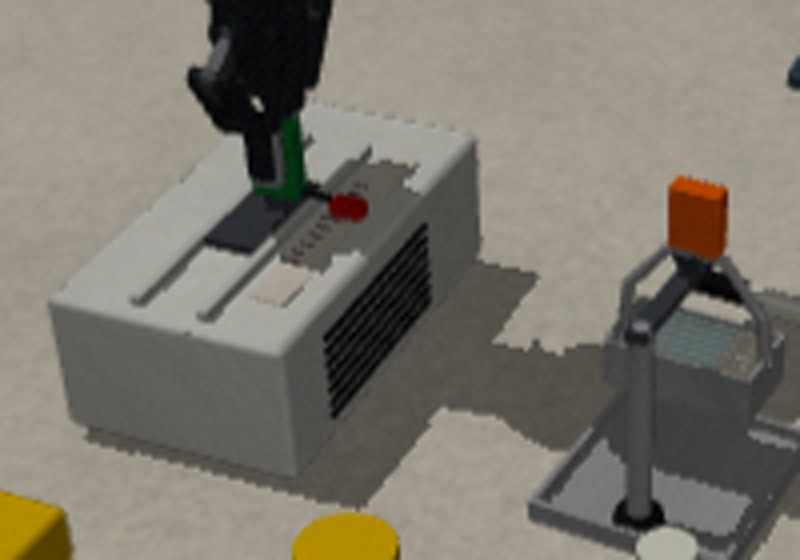

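The picture shows the pointer centred on the red marker: pointer at crop column 317, marker centre at 316. The rack is still hanging. I'll hold for about 1 s, check once more, then hand in.

Emit:
arm_command(grip=[1,1,1,1,1,1,1,1], xyz=[[0,0,0],[0,0,0],[0,0,0],[0,0,0],[0,0,0],[0,0,0],[0,0,0],[0,0,0]], twist=[0,0,0,0,0,0,0,0])

```text
t: 20.4
eef_pos: [0.53, -0.2762, 0.2913]
tcp_rot: [1.0, 0.014, 0.004, -0.0]
ft_force: [9.8, 1.3, 1.0]
width: 0.157
```

```bash
python3 look.py 12 220 120 240 180 3
python3 - <<'E'
from h import *
import pickle
w=pickle.load(open("cap12.pkl","rb"))["wrist"]
m=mask(w,0,8,(200,140,340,215),120);xs=np.where(m)[1];print(xs.min(),xs.max())
g=cv2.cvtColor(w["image"],cv2.COLOR_RGB2GRAY)[208:214,270:297];print(g.mean(0).round())
from bench import hand_in; print(hand_in())
E
```

```text
20.4 [ 0.53   -0.2762  0.2913] 0.0273 [9.83 1.35 1.04] 0.1568795485949964
271 295
[123. 123. 123. 123. 122. 122. 121. 121. 122. 126.  73.  27.  22.  24.
  22.  19.  58. 122. 124. 122. 122. 122. 122. 121. 121. 121. 122.]
the job is handed in; nothing more can be done
None
```

I hung the orange-grip rack on the drip stand's hook and let go of it. I then pulled the green air slide out about 59 mm to the red marker and handed in at 20.4 s, still gripping it.

- **Rack:** while lowering, the upward force rose by about 9 N, so the bar was sitting in the hook. Every scene picture I viewed after releasing it, up to the one just before the last hold, shows it hanging upright and free.
- **Slide:** in the last picture the pointer is at column 283 and the red marker spans columns 271 to 295, so they line up to within about 0.5 mm. The wrist force along the pull held steady at about 9.8 N, and the arm did not move over the last second.
- **Bystanders:** I did not touch any of them. I only checked them by eye in the pictures and did not measure their positions.

No check failed. The first pull stopped about 5 mm short of the marker, and I corrected it with a second small pull. I took a last picture of the rack just before handing in but did not look at it.

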